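Park the swinging pen caddy over the green tray

ROBOT

A 7-joint arm with a two-finger parallel gripper is mounted at the origin on the work surface. World frame = base frame: x ahead of the robot, y to its left, z up, the work surface at z = 0. Lengths are in m, angles in rad, forces in N, time in s.
With the tool pointing down it reaches from about 0.4 to 0.85 m from the base axis. Payload 10.4 kg.
Tool frame: the origin (TCP) lies at the very end of the fingers, on their centre line; the grasp point (between the pads) lies 19 mm behind it (manip.grip_point_offset is the distance from the TCP to the grasp point, in m); z points along the fingers, y is the line along which they close (so a half turn about z gives the same grasp; the last joint's range is limited). The gripper opens to 85 mm and grips with 20 to 120 N. Pads are 22 mm wide; open, the fingers measure 114 mm over their backs; the gripper's body (76 mm by 85 mm) begins 54 mm behind the grasp point. The pads swing forward as they close: fully open they stand 13 mm farther back than shut.
Start: joints at [-1.321, 0.332, -0.065, 1.46, 0.022, 1.35, -0.088], TCP at [0.168, 0.602, 0.231] pointing down, gripper open.
Joint ranges: [-2.6, 2.6], [-0.5, 2.12], [-1.47, 1.34], [0.16, 2.42], [-1.27, 4.41], [0.06, 2.06], [-2.6, 2.6]. Speed limits (rad/s): [2.22, 2.22, 2.79, 2.79, 3.14, 3.14, 3.14].

INTERFACE

Orientations are given as a unit quaternion [x, y, z, w].
In Python, from workcell import manip gives the robot as it stands. The module is installed in compiled form; this text tells all that it offers.
- The arm moves only by the tool step_arm, never from a script. Its argument "moves" is a list of rows, each a list of 7 numbers: the closure, from 0 (fully open) to 1 (shut), then the shift along the world's x, y, z in mm, then the turn, a rotation vector about the world's x, y, z in rad. In form: [[grip, tx, ty, tz, ax, ay, az], ...]. A call has 1 to 10 rows; each row is the pose to reach, as a shift and turn from the pose commanded when the call began; what a row does not reach only later rows make up. A row lasts 1/10 s, in which the tool goes at most 50 mm and 8.59 degrees, less where a joint would pass 70% of its speed; a pose out of reach is approached as far as the arm can. A call with a gripper value outside its range is refused whole. The fingers move at their own pace and stop on an object; "grip_force" is the grip in N (left out, the last holds). Time passes only in rows, so rows that repeat a pose let the fingers close. It gives the time, the measured TCP pose, the force, the opening and the grip force at its end, in the units of the state.
- manip.get_obs(): the state, without advancing time (a new reading comes with each control period).
- manip.camera(name): name is "scene" or "top"; returns a dict with "image" (420x560x3 uint8, blue, green, red), "K" (3x3 intrinsics, pixels), "rvec" (rotation vector, rad) and "tvec" (3), from world to camera coordinates, as OpenCV has them. Camera axes: x right, y down, z forward; pixel columns grow to the right and rows downward; lengths in m; the calibration is good to about 2 mm. A picture is of the moment at which its call begins. There is no depth.
- manip.hand_in(): hands the job in; it is judged then, once.
The state is a dict: "clock": time; "joint_pos": joint angles; "joint_velocities": joint speeds; "tau": joint torques, N m; "position": TCP position; "ee_rot": TCP orientation; "ft_force": force on the tool from outside, world axes, zero at the start; "torque": the same for the moment, N m; "grip_width": opening from 0.0 (shut) to 1.0 (fully open); "grasp_force": force on a finger pad.
Only numpy, scipy, OpenCV 4.12 (cv2) and the standard library are available. Lean on these libraries where they do the work, as an engineer would, in place of code of your own. Each camera call takes 0.05 s, during which the arm holds its last target. There are 200 camera calls.

TASK

Take the black grip of the trolley on the overhead display rail, pull the hanging pen caddy off its yellow parking ledge (it drops off the edge and starts to swing hard) and run it along the rail until it hangs above the green tray, its red pointer over the yellow dot. Take the swing out by moving the trolley, keep the caddy hanging still there for about three seconds, then let go of the grip and leave it hanging still over the dot. Move it only by the trolley grip: do not touch the caddy itself, never let it tip so far that pens fall out (about 30 degrees), and leave the trays and everything else on the table where they are.

Things in the scene. Friction and masses are not known exactly. Their poses are not given: they have to be found in the camera images.
- grip (a point): Centre of the trolley's upright black grip (orange top): 30 mm along x, 24 mm along y (along the rail), 322 mm above the table, 52 mm above the rail's axis; the grip's top is 22 mm above this point and its free sides reach 34 mm below it. Take it from above, fingers closing along its y. The trolley travels towards its -y. The grey trolley block is 60 mm along the rail and 46 mm across.
- trolley (a joint): Travel of the trolley along the rail, m, growing towards the grip's -y, away from the ledge; stops at -0.02 and 0.48; 0 is 190 mm on the +y side of the rail's middle. It starts at 0.00 to 0.03; the caddy's foot drops off the ledge at about 0.055 to 0.06. The trays lie under values of 0.16 to 0.39. Trolley mass 0.25 kg, sliding friction about 1 N plus 1 N per m/s: released, it stays put.
- caddy (a joint): Swing angle of the caddy about its pivot on the trolley, rad: 0 level, positive with the +y (ledge) end raised. Parked at about 0.28; pulled off, it swings with hardly any damping (dies out over more than a minute). angle'' = (-9.81 angle + trolley'')/0.43, as a pendulum 0.43 m long (0.37 to 0.48 as loaded), period 1.31 s (1.2 to 1.4). Mass about 0.58 kg, inertia 0.013 kg m2 at the pivot.
- pivot (a point): Pivot of the hanging pen caddy on the trolley, axis across the rail (x), 220 mm above the table, 50 mm below the rail's axis. The caddy is a white shelf 372 x 74 mm, 85 mm below the pivot, with a blue pen cup (66 mm wide, 70 mm tall) 150 mm either side of the middle, a stock box in the middle, and a brass foot bar 192 mm out at each end. Centre of mass 52 mm below the pivot.
- pointer (a point): Tip of the red pointer below the middle of the caddy, 120 mm below the pivot and, hanging level, 100 mm above the table. Its axes are the caddy's.
- green_tray: Open green plastic tray, 200 mm across the rail, 130 mm along it, 45 mm tall, loose on the table straight below the rail; origin at the centre of its underside, below the yellow dot (24 mm) on its floor: the target.
- red_tray: The same tray in red, also below the rail (either one may be nearer to the ledge); origin at the centre of its underside. Leave it alone.
- rail: Display rail, fixed to the table: an aluminium tube 16 mm thick with its axis 270 mm above the table, on two posts 490 mm either side of the middle, and a yellow parking ledge. Origin on the table below the rail's middle, y along the rail towards the ledge. Ledge: 70 mm wide, top 210 mm above the table, from y = 336 to 421 mm.
- notebooks: Three notebooks in a stack, 156 x 109 x 43 mm; origin under the middle. A bystander.
- stapler: Red and black stapler 130 mm long, 42 mm tall; origin under the middle. A bystander.
- tape: Grey tape dispenser 140 x 55 x 78 mm with a yellow roll; origin under the middle. A bystander.
- ink: Green glass ink jar 48 mm across, 60 mm tall; origin under the middle. A bystander.
- clip_dish: Small white dish of paper clips, 90 mm across, 32 mm tall; origin under the middle. A bystander.
Not all that is in view belongs to the job. Of the things like the green_tray, leave any that is purple; of the rest the larger one is meant.

How it is judged:
On the way, in this order (a step that is already met when the one before it is completed fails the run):
1. the caddy is pulled off its ledge: the trolley has travelled more than 100 mm (value of joint trolley above 0.1 m).
2. the caddy hangs still over the green tray for 2.5 s: pointer within 20 mm of the tray's centre, angle within 0.06 rad, swinging slower than 0.3 rad/s (horizontal distance between pointer and green_tray below 0.02 m and value of joint caddy between -0.06 and 0.06 rad and velocity of joint caddy between -0.3 and 0.3 rad/s), for 2.5 s.
At the end, for the whole second after the job is handed in: The caddy hangs free with its pointer within 25 mm (level distance) of the green tray's centre, swing angle within 0.08 rad and below 0.4 rad/s, the grip released (horizontal distance between pointer and green_tray below 0.025 m and value of joint caddy between -0.08 and 0.08 rad and velocity of joint caddy between -0.4 and 0.4 rad/s); the robot touches nothing.
It fails at once if the caddy tips beyond 0.55 rad and spills pens (value of joint caddy above 0.55 rad or value of joint caddy below -0.55 rad).
It fails at once if the robot touches the caddy (contact force between any of the fingers, the arm and caddy above 0.5 N).
It fails at once if a tray or bystander is disturbed (distance of any of red_tray, green_tray from where it was at the start of the episode above 0.02 m or distance of any of notebooks, stapler, tape, ink, clip_dish from where it was at the start of the episode above 0.03 m).
It also fails if it takes over 45 s, if anything falls off the work surface, if the arm or the gripper's body presses on something with over 40 N, if the wrist force passes 120 N, or if a joint passes its speed limit or range.

## Working session

There is one attempt and no reset: what is moved stays moved. The work goes in short steps, Python scripts to look and compute and a tool call to move; the robot and the scene stay as the last step left them, time stands still between calls to the robot, and variables do not carry over. Pictures are saved under pics/ and viewed, at most 10 in all, crops included, and the job is handed in when it is done.

Besides the shell and the picture viewer there is one more tool, called after "Call:" as name([rows], argument=value, ...), one row to a line, values as JSON. step_arm: Moves the arm, as the interface text tells. Its arguments: {"type":"object","properties":{"moves":{"type":"array","items":{"type":"array","items":{"type":"number"}}},"grip_force":{"type":"number"}},"required":["moves"]}

```bash
mkdir -p pics
cat > h.py <<'E'
import numpy as np, cv2
from workcell import manip
def cam(n):
    c=manip.camera(n); R=cv2.Rodrigues(np.array(c["rvec"],float))[0]; return c["image"],np.array(c["K"]),R,np.array(c["tvec"],float).ravel()
def ray(c,u,v,z):
    _,K,R,t=c; d=R.T@np.linalg.solve(K,[u,v,1.]); o=-R.T@t; return o+d*(z-o[2])/d[2]
def proj(c,p):
    _,K,R,t=c; q=K@(R@np.array(p,float)+t); return q[:2]/q[2]
E
python3 - <<'E'
from h import *
o=manip.get_obs(); print(o)
for n in("scene","top"):
    c=cam(n); cv2.imwrite(f"pics/{n}0.png",c[0]); np.savez(f"{n}0.npz",*c); print(n,-c[2].T@c[3])
E
```

```text
{'clock': 0.0, 'joint_pos': array([-1.32063242,  0.33286724, -0.06471685,  1.46096348,  0.02160361,
        1.34988377, -0.08849291]), 'joint_velocities': array([ 0.00035184,  0.00040373, -0.00035748,  0.00071263,  0.00012157,
       -0.00274584, -0.00030791]), 'tau': array([-2.01413379e-03, -6.25456738e+01,  4.78247472e-02, -3.91601408e+01,
        1.60749361e-02,  9.98241798e-03, -1.69779429e-05]), 'position': array([0.16826569, 0.60152816, 0.23050828]), 'ee_rot': array([ 1.35937098e-01,  9.90717213e-01, -7.10070425e-04, -6.48330524e-05]), 'ft_force': array([-0.08880627, -1.32222302,  0.18041877]), 'torque': array([0.00969529, 0.05483941, 0.02313434]), 'grasp_force': 0.0, 'grip_width': 1.000143850202816}
scene [ 1.38097064 -0.35744123  1.20095462]
top [ 0.31828188 -0.18813463  1.52071569]
```

View pics/scene0.png

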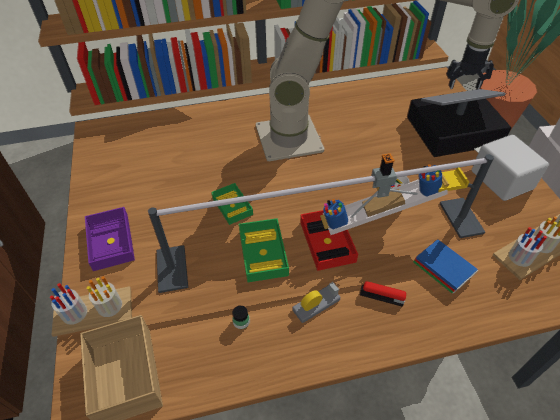

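View pics/top0.png

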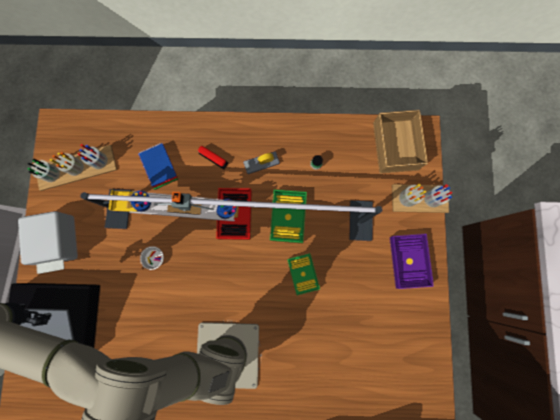

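Candidates for the target are the large green tray (scene 265,250; top 289,215), the small green tray (scene 232,203; top 303,273), the purple tray (scene 108,240) and the red tray (scene 328,240). By the description it is the large green one under the rail. The grip with the orange top is at scene 387,160 and top 180,198.

```bash
cat > m.py <<'E'
from h import *
def ld(n):
    z=np.load(f"{n}0.npz"); return [z[k] for k in z.files]
def blobs(c,lo,hi,amin=6):
    m=cv2.inRange(cv2.cvtColor(c[0],cv2.COLOR_BGR2HSV),lo,hi); n,l,s,ce=cv2.connectedComponentsWithStats(m)
    return [(s[i],ce[i]) for i in range(1,n) if s[i,4]>=amin]
if __name__=="__main__":
    for n in("scene","top"):
        c=ld(n)
        print(n,"orange",[(b[0].tolist(),b[1].round(1).tolist(),ray(c,*b[1],.344).round(4)) for b in blobs(c,(5,170,120),(18,255,255)) if abs(b[1][0]-(387 if n=="scene" else 180))<25 and abs(b[1][1]-(160 if n=="scene" else 198))<25])
        print(n,"yellow",[(b[0].tolist(),b[1].round(1).tolist(),ray(c,*b[1],.004).round(4)) for b in blobs(c,(20,120,120),(35,255,255)) if abs(b[1][0]-(265 if n=="scene" else 290))<35 and abs(b[1][1]-(250 if n=="scene" else 215))<40])
        for a in blobs(c,(45,120,40),(75,255,255),60): print(n,"green",a[0],a[1].round(1),ray(c,*a[1],.02).round(3))
    c=ld("top")
    g=c[0].min(2)
    for u in range(110,370,30):
        col=g[190:220,u].astype(float); w=np.clip(col-150,0,None); v=190+(w*np.arange(30)).sum()/max(w.sum(),1); print(u,round(v,1),ray(c,u,v,.278).round(4))
    s=ld("scene")[0]; t=c[0]
    A=cv2.resize(s[140:290,200:400],(800,600)[::1] if 0 else (400,300),interpolation=2); B=cv2.resize(t[170:300,90:330],(400,217),interpolation=2)
    B=cv2.copyMakeBorder(B,0,83,0,0,0); C=cv2.resize(t[180:215,155:205],(400,280),interpolation=2); D=cv2.resize(s[145:205,360:440],(400,300),interpolation=2)
    cv2.imwrite("pics/crop1.png",np.vstack([np.hstack([A,B]),np.hstack([cv2.copyMakeBorder(C,0,20,0,0,0),D])]))
E
python3 m.py
```

```text
scene orange [([382, 153, 13, 10, 72], [388.1, 157.6], array([0.5424, 0.1421, 0.344 ]))]
scene yellow [([228, 207, 18, 10, 75], [236.5, 211.6], array([ 0.34  , -0.2735,  0.004 ])), ([245, 229, 31, 15, 316], [260.2, 235.8], array([ 0.4636, -0.2153,  0.004 ])), ([260, 250, 7, 5, 29], [262.8, 251.9], array([ 0.5298, -0.2207,  0.004 ])), ([249, 259, 34, 14, 263], [265.1, 265.5], array([ 0.583 , -0.2248,  0.004 ]))]
scene green [163   0   8  23  93] [166.4  10.8] [-1.18  -0.397  0.02 ]
scene green [277   0  14   9 103] [284.1   3.4] [-1.1    0.251  0.02 ]
scene green [410   3  15  56 206] [417.2  22.8] [-0.709  0.875  0.02 ]
scene green [368   6  14  59 246] [375.5  33.8] [-0.657  0.622  0.02 ]
scene green [358  10  14  57 273] [365.7  43.7] [-0.578  0.54   0.02 ]
scene green [403  20  11  41 139] [408.2  40.1] [-0.558  0.757  0.02 ]
scene green [203  32  15  56 364] [210.8  59.1] [-0.629 -0.227  0.02 ]
scene green [104  44  19  58 409] [111.6  72.1] [-0.634 -0.692  0.02 ]
scene green [ 88  51  16  53 198] [93.8 77.4] [-0.609 -0.772  0.02 ]
scene green [138  56  11  41  95] [142.8  77.2] 
[... 530 characters left out ...]
 0.6045, -0.2297,  0.004 ])), ([286, 215, 4, 5, 18], [287.5, 216.8], array([ 0.5313, -0.2206,  0.004 ])), ([275, 227, 25, 12, 225], [286.6, 232.0], array([ 0.47 , -0.218,  0.004]))]
top green [273 190  34  14 216] [289.9 194.1] [ 0.621 -0.229  0.02 ]
top green [270 209  35  34 722] [287.7 222.5] [ 0.506 -0.221  0.02 ]
top green [288 254  32  41 520] [303.1 273.8] [ 0.307 -0.285  0.02 ]
110 197.6 [0.5448 0.3787 0.278 ]
140 199.7 [0.5398 0.2775 0.278 ]
170 200.4 [0.5395 0.1771 0.278 ]
200 201.7 [0.5372 0.0768 0.278 ]
230 203.1 [ 0.5347 -0.0232  0.278 ]
260 204.6 [ 0.5317 -0.123   0.278 ]
290 206.0 [ 0.5289 -0.2224  0.278 ]
320 207.5 [ 0.526  -0.3215  0.278 ]
350 208.8 [ 0.5236 -0.4204  0.278 ]
```

View pics/crop1.png

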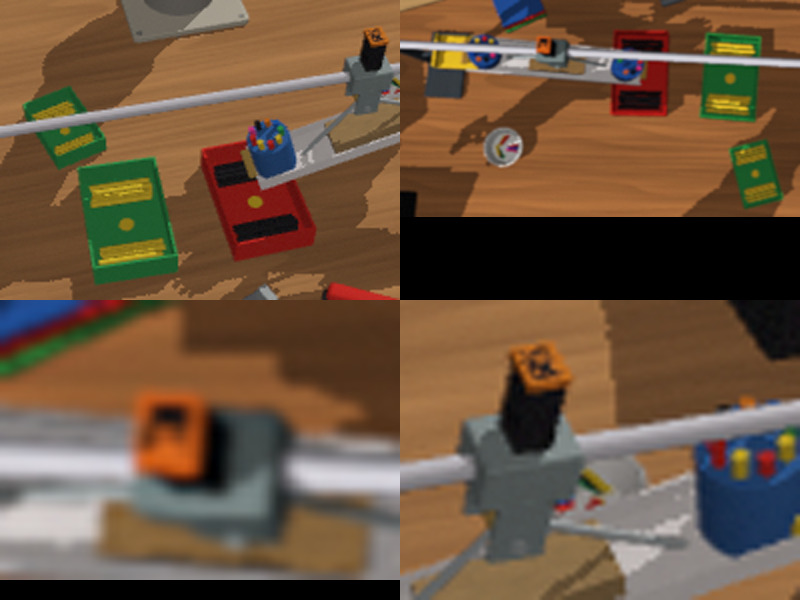

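The crop shows the large green tray with its dot (scene 263,252; top 287.5,217). The small green tray lies off the rail, and the orange grip top is at top 176,196. The grip is at (0.543, 0.141), the dot at (0.5305, -0.2205), and the rail's direction is (0.0265, 1).

Call:
step_arm([
  [0,0,0,50,0,0,0.05],
  [0,0,0,100,0,0,0.1],
  [0,0,0,150,0,0,0.15],
  [0,20,-25,190,0,0,0.2],
  [0,50,-62,190,0,0,0.246],
  [0,80,-99,190,0,0,0.246],
  [0,110,-136,190,0,0,0.246],
  [0,140,-173,190,0,0,0.246],
  [0,170,-210,190,0,0,0.246],
  [0,200,-247,190,0,0,0.246],
])

```text
clock: 1.1
position: [0.3692, 0.353, 0.4212]
ee_rot: [0.013, 1.0, 0.0, -0.0]
ft_force: [0.9, 0.6, 0.2]
grip_width: 0.999
grasp_force: 0.0
```

Call:
step_arm([
  [0,30,-37,0,0,0,0],
  [0,60,-74,0,0,0,0],
  [0,90,-111,0,0,0,0],
  [0,120,-148,0,0,0,0],
  [0,150,-185,0,0,0,0],
  [0,170,-209,0,0,0,0],
  [0,174,-213,0,0,0,0],
  [0,174,-213,-20,0,0,0],
  [0,174,-213,-40,0,0,0],
  [0,174,-213,-50,0,0,0],
])

```text
clock: 2.1
position: [0.5415, 0.1426, 0.3694]
ee_rot: [0.013, 1.0, -0.0, -0.001]
ft_force: [0.8, 0.3, 0.3]
grip_width: 1.002
grasp_force: 0.0
```

Run:
```python
from h import *
p=manip.get_obs()["position"];print(p)
T=[]
for n in("scene","top"):
    c=cam(n); u=proj(c,p).astype(int); a=c[0][max(0,u[1]-40):u[1]+40,u[0]-50:u[0]+50]; T.append(cv2.resize(a,(400,320),interpolation=2)); print(n,u)
cv2.imwrite("pics/c2.png",np.hstack(T))
```

```text
[0.54154102 0.1426176  0.36941407]
scene [389 150]
top [172 194]
```

View pics/c2.png

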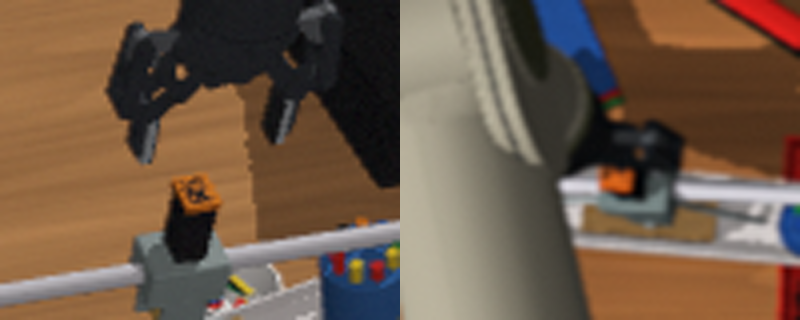

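The open fingers straddle the orange-topped grip (scene crop 195,190). I'm going down and closing.

Call:
step_arm([
  [0,1,-1,-25,0,0,0],
  [0,1,-1,-50,0,0,0],
  [0,1,-1,-64,0,0,0],
  [0,1,-1,-64,0,0,0],
  [0.5,1,-1,-64,0,0,0],
  [1,1,-1,-64,0,0,0],
  [1,1,-1,-64,0,0,0],
  [1,1,-1,-64,0,0,0],
  [1,1,-1,-64,0,0,0],
  [1,1,-1,-64,0,0,0],
], grip_force=70)

```text
clock: 3.2
position: [0.5436, 0.1411, 0.3082]
ee_rot: [0.013, 1.0, 0.0, 0.001]
ft_force: [-1.0, 0.7, 5.8]
grip_width: 0.27
grasp_force: 69.8
```

Call:
step_arm([
  [1,0,-5,0,0,0,0],
  [1,-0.5,-18,0,0,0,0],
  [1,-1,-38,0,0,0,0],
  [1,-1.5,-58,0,0,0,0],
  [1,-2,-78,0,0,0,0],
  [1,-2.5,-98,0,0,0,0],
  [1,-3,-118,0,0,0,0],
  [1,-3.5,-138,0,0,0,0],
  [1,-4,-156,0,0,0,0],
  [1,-4.5,-170,0,0,0,0],
])

```text
clock: 4.2
position: [0.539, -0.0302, 0.3081]
ee_rot: [0.014, 1.0, 0.0, 0.001]
ft_force: [-0.2, 1.1, 4.8]
grip_width: 0.276
grasp_force: 70.1
```

Call:
step_arm([
  [1,-0.3,-10,0,0,0,0],
  [1,-0.5,-18,0,0,0,0],
  [1,-0.5,-20,0,0,0,0],
])

```text
clock: 4.5
position: [0.5385, -0.0501, 0.3081]
ee_rot: [0.014, 1.0, 0.0, 0.001]
ft_force: [-1.6, 1.0, 7.3]
grip_width: 0.27
grasp_force: 70.2
```

```bash
cat > burst.py <<'E'
import sys
from h import *
N=int(sys.argv[1]); o=manip.get_obs(); print(o["clock"],o["position"],o["ft_force"])
im=[];t=[]
for i in range(N):
    t.append(manip.get_obs()["clock"]); c=cam("scene"); im.append(c[0])
np.savez(sys.argv[2],im=np.array(im),t=t,K=c[1],R=c[2],T=c[3]); print(t[0],t[-1],manip.get_obs()["position"])
cv2.imwrite(f"pics/{sys.argv[2]}.png",np.hstack([cv2.resize(im[i][130:290,200:480],(400,229)) for i in (0,N//2)]))
E
python3 burst.py 28 b1
```

```text
4.5 [ 0.53852406 -0.05009264  0.3081338 ] [-1.5767222   0.96744392  7.25357652]
4.5 5.85 [ 0.53853057 -0.04935732  0.30811978]
```

View pics/b1.png

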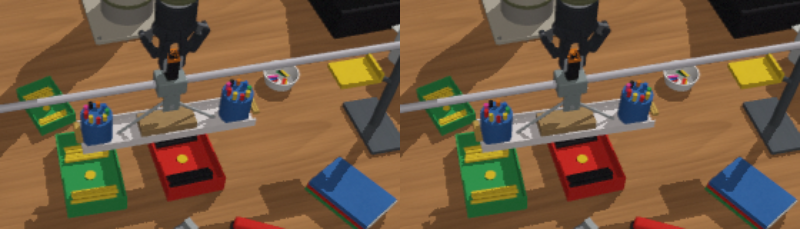

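The burst shows the caddy off the ledge, its two blue cups at about (268,214) and (366,200), swinging freely. I'm tracking the cups to get the angle.

```bash
cat > ang.py <<'E'
import sys
from h import *
from scipy.optimize import curve_fit
def angles(f):
    z=np.load(f+".npz"); c=(None,z["K"],z["R"],z["T"]); o=-c[2].T@c[3]; n=np.array([1,-.0265,0])
    A=[];Y=[]
    for im in z["im"]:
        m=cv2.inRange(cv2.cvtColor(im,cv2.COLOR_BGR2HSV),(100,130,40),(125,255,255)); m[:140]=0; m[238:]=0; m[:,:200]=0; m[:,480:]=0
        k,l,s,ce=cv2.connectedComponentsWithStats(cv2.morphologyEx(m,cv2.MORPH_CLOSE,np.ones((5,5))))
        i=1+np.argsort(-s[1:,4])[:2]; P=[]
        for u in ce[i]:
            d=c[2].T@np.linalg.solve(c[1],[*u,1.]); P.append(o+d*(.5352-n@o)/(n@d))
        P.sort(key=lambda p:p[1]); A.append(np.arctan2(P[1][2]-P[0][2],P[1][1]-P[0][1])); Y.append((P[0][1]+P[1][1])/2)
    return z["t"],np.array(A),np.array(Y)
def fit(f,w0=4.78,b=None,w=None):
    t,a,y=angles(f)
    if w: g=lambda t,c,s,b:b+c*np.cos(w*(t-t0))+s*np.sin(w*(t-t0)); p0=[.1,.1,0]
    else: g=lambda t,c,s,b,w:b+c*np.cos(w*(t-t0))+s*np.sin(w*(t-t0)); p0=[.1,.1,0,w0]
    t0=t[-1]+.05
    p,cv=curve_fit(g,t,a,p0); r=a-g(t,*p); W=w or p[3]
    print("angles",a.round(3)[::3],"mean pair y",y.mean().round(4)); print("t0",t0,"a0",p[0],"rate0",p[1]*W,"bias",p[2],"w",W,"rms",r.std(),"amp",np.hypot(p[0],p[1]))
    return p[0],p[1]*W,W
if __name__=="__main__": fit(sys.argv[1],w=float(sys.argv[2]) if len(sys.argv)>2 else None)
E
python3 ang.py b1
```

```text
angles [-0.009  0.144  0.22   0.195  0.077 -0.087 -0.209 -0.221 -0.146  0.009] mean pair y -0.0487
t0 5.8999999999999995 a0 0.06847782666343749 rate0 1.043532390487906 bias -0.0027114254036106527 w 4.7138265007322895 rms 0.005259895637132678 amp 0.23172603068591321
```

```bash
cat > plan.py <<'E'
import sys, numpy as np
from scipy.optimize import minimize
a0,r0,w,D,N=[float(x) for x in sys.argv[1:6]]; N=int(N); L=9.81/w**2; h=.1; vm=.35
# rate jumps dv/L at row starts k*h (k=0..N), v0=0 end v=0
def state(s):
    v=np.diff(np.r_[0,s])/h; dv=np.diff(np.r_[0,v,0]); a,r=a0,r0; H=[]
    for k in range(N+1):
        r+=dv[k]/L; 
        if k<N:
            c,q=np.cos(w*h),np.sin(w*h); a,r=a*c+r/w*q,-a*w*q+r*c; H.append(a)
    return a,r,np.array(H),dv
con=[dict(type="eq",fun=lambda s:[(s[-1]-D)*10,state(s)[0],state(s)[1]/w]),dict(type="ineq",fun=lambda s:vm-np.abs(np.diff(np.r_[0,s])/h))]
S=minimize(lambda s:10*(state(s)[3]**2).sum()+(state(s)[2]**2).sum()*.1,np.linspace(0,D,N+1)[1:],constraints=con,method="SLSQP",options=dict(maxiter=500))
s=S.x; print(S.message,S.fun,"peak a",np.abs(state(s)[2]).max(),"vmax",np.abs(np.diff(np.r_[0,s])).max()/h)
print("ty",(-1000*s).round(0)); print("tx",(-26.5*s).round(1)); print("end",state(s.round(3))[:2])
E
for N in 8 10 12 14 ; do echo N $N; python3 plan.py .0685 1.0435 4.714 .1705 $N; done
```

```text
N 8
Positive directional derivative for linesearch 17.066150437306582 peak a 0.39546391731500624 vmax 0.5756517263701804
ty [ -35.  -70. -105.  -47.  -66. -100. -135. -171.]
tx [-0.9 -1.9 -2.8 -1.3 -1.7 -2.7 -3.6 -4.5]
end (np.float64(-0.17139516420700976), np.float64(-1.0723199309574438))
N 10
Positive directional derivative for linesearch 21.53519995486813 peak a 0.39546391657921237 vmax 0.7685132242645917
ty [ -35.  -70. -105.  -28.    4.  -30.  -65. -100. -136. -170.]
tx [-0.9 -1.9 -2.8 -0.7  0.1 -0.8 -1.7 -2.7 -3.6 -4.5]
end (np.float64(-0.009851335648439277), np.float64(-0.0007843113297389959))
N 12
Optimization terminated successfully 0.8886654956261333 peak a 0.25111729988127784 vmax 0.34272005909569636
ty [  -6.  -12.  -15.  -15.  -16.  -21.  -32.  -54.  -83. -118. -150. -170.]
tx [-0.2 -0.3 -0.4 -0.4 -0.4 -0.5 -0.9 -1.4 -2.2 -3.1 -4.  -4.5]
end (np.float64(-0.0009209214536252744), np.float64(-0.0010172816823866837))
N 14
Optimization terminated successfully 0.3622649691929691 peak a 0.21808215493935576 vmax 0.2777597622173164
ty [   1.    4.    7.    7.    3.   -6.  -22.  -44.  -70.  -98. -124. -147.
 -163. -170.]
tx [ 0.   0.1  0.2  0.2  0.1 -0.2 -0.6 -1.2 -1.9 -2.6 -3.3 -3.9 -4.3 -4.5]
end (np.float64(-0.0013847845482779335), np.float64(-0.0058070755573226))
```

Call:
step_arm([
  [1,0,1,0,0,0,0],
  [1,0.1,4,0,0,0,0],
  [1,0.2,7,0,0,0,0],
  [1,0.2,7,0,0,0,0],
  [1,0.1,3,0,0,0,0],
  [1,-0.2,-6,0,0,0,0],
  [1,-0.6,-22,0,0,0,0],
  [1,-1.2,-44,0,0,0,0],
  [1,-1.9,-70,0,0,0,0],
  [1,-2.6,-98,0,0,0,0],
])

```text
clock: 6.9
position: [0.5359, -0.1475, 0.3082]
ee_rot: [0.013, 1.0, 0.0, 0.0]
ft_force: [1.0, 0.8, 4.7]
grip_width: 0.272
grasp_force: 70.2
```

Call:
step_arm([
  [1,-0.7,-26,0,0,0,0],
  [1,-1.3,-49,0,0,0,0],
  [1,-1.7,-65,0,0,0,0],
  [1,-1.9,-72,0,0,0,0],
  [1,-1.9,-72,0,0,0,0],
])

```text
clock: 7.4
position: [0.534, -0.2206, 0.3082]
ee_rot: [0.014, 1.0, -0.0, 0.001]
ft_force: [-0.9, -1.0, 7.8]
grip_width: 0.269
grasp_force: 70.3
```

```bash
python3 burst.py 28 b2; python3 ang.py b2 4.714
python3 - <<'E'
from h import *
c=cam("scene"); i=c[0]
h=cv2.cvtColor(i,cv2.COLOR_BGR2HSV)
for nm,lo,hi in(("yellow",(20,120,120),(35,255,255)),("red",(0,160,120),(6,255,255)),("green",(45,120,40),(75,255,255)),("orange",(5,170,120),(18,255,255))):
    m=cv2.inRange(h,lo,hi); m[:130]=0; n,l,s,ce=cv2.connectedComponentsWithStats(m)
    for k in range(1,n):
        if s[k,4]>8 and 220<ce[k][0]<330 and ce[k][1]<290: print(nm,s[k],ce[k].round(1),ray(c,*ce[k],{"yellow":.004,"red":.1,"green":.02,"orange":.344}[nm]).round(4))
cv2.imwrite("pics/s3.png",cv2.resize(i[140:290,200:400],(800,600),interpolation=2))
E
```

```text
7.4 [ 0.53396871 -0.22064497  0.30817856] [-0.94489091 -0.96289233  7.83631623]
7.4 8.75 [ 0.53399519 -0.21938455  0.30816057]
angles [-0.014 -0.022 -0.022 -0.02  -0.014 -0.011 -0.007 -0.007 -0.013 -0.017] mean pair y -0.218
t0 8.8 a0 -0.004787686486045542 rate0 -0.02775637045370469 bias -0.014294903603791483 w 4.714 rms 0.0016772881372155944 amp 0.007588895267553879
yellow [217 191  20   9  96] [227.3 195.3] [ 0.2561 -0.2922  0.004 ]
yellow [307 203   3   6  13] [307.8 205.5] [ 0.3724 -0.0258  0.004 ]
yellow [317 202   3   6  12] [317.6 204.2] [0.3745 0.0093 0.004 ]
yellow [230 204   5   3  11] [232. 205.] [ 0.3059 -0.2837  0.004 ]
yellow [228 207  18  10  84] [236.6 211.7] [ 0.3405 -0.2735  0.004 ]
yellow [322 207   5  11  32] [323.6 212.8] [0.4176 0.0182 0.004 ]
yellow [245 235  31   9 121] [260.4 239.1] [ 0.4772 -0.2175  0.004 ]
yellow [324 238   7   6  31] [327.1 240.5] [ 0.5355 -0.0059  0.004 ]
yellow [259 249   8   6  37] [262.9 251.6] [ 0.5289 -0.2203  0.004 ]
yellow [250 259  33  13 255] [265.4 265.3] [ 0.5825 -0.2237  0.004 ]
green [212 183  31  17 211] [226.3 190.7] [ 0.248  -0.2929  0.02  ]
green [218 202  35  16 269] [235.9 209. ] [ 0.3415 -0.2747  0.02  ]
green [ 241  235   48   47 1273] [264.8 258.5] [ 0.5677 -0.2219  0.02  ]
orange [255 173   8   5  22] [258.7 174.2] [ 0.5197 -0.2168  0.344 ]
orange [255 180   9   4  16] [259.4 181.6] [ 0.5471 -0.2208  0.344 ]
orange [325 209   3   8   9] [326.  212.1] [ 0.6907 -0.0821  0.344 ]
```

View pics/s3.png

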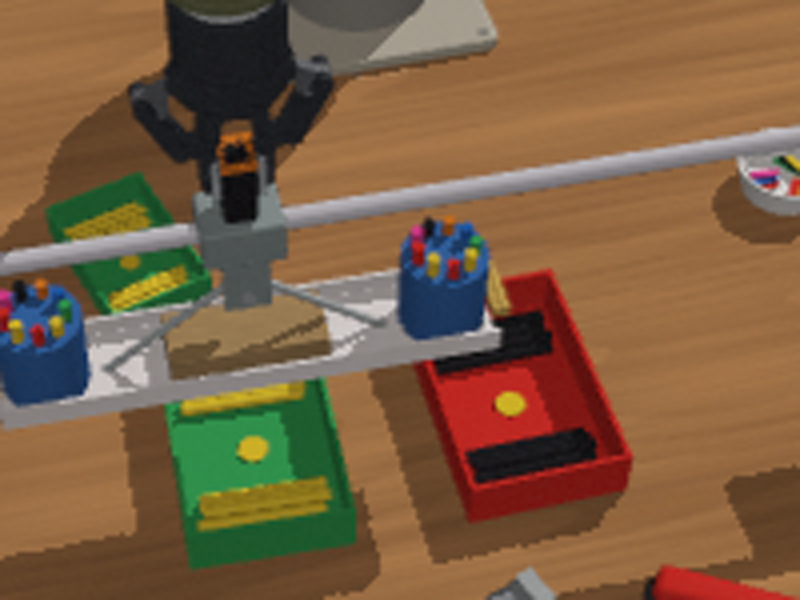

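The caddy hangs level over the green tray (dot at scene 263,252), with a swing of about 0.008 rad and y within 1 mm of the dot. I'm holding about 2 s more, then releasing.

Call:
step_arm([
  [1,0,0,0,0,0,0],
  [1,0,0,0,0,0,0],
  [1,0,0,0,0,0,0],
  [1,0,0,0,0,0,0],
  [1,0,0,0,0,0,0],
  [1,0,0,0,0,0,0],
  [1,0,0,0,0,0,0],
  [1,0,0,0,0,0,0],
  [1,0,0,0,0,0,0],
  [1,0,0,0,0,0,0],
])

```text
clock: 9.85
position: [0.534, -0.2194, 0.3081]
ee_rot: [0.014, 1.0, -0.0, 0.0]
ft_force: [-1.4, -0.9, 7.6]
grip_width: 0.271
grasp_force: 70.3
```

Call:
step_arm([
  [1,0,0,0,0,0,0],
  [1,0,0,0,0,0,0],
  [1,0,0,0,0,0,0],
  [1,0,0,0,0,0,0],
  [1,0,0,0,0,0,0],
  [1,0,0,0,0,0,0],
  [1,0,0,0,0,0,0],
  [1,0,0,0,0,0,0],
  [1,0,0,0,0,0,0],
  [1,0,0,0,0,0,0],
])

```text
clock: 10.85
position: [0.534, -0.2194, 0.3082]
ee_rot: [0.014, 1.0, -0.0, 0.001]
ft_force: [-1.2, -1.3, 7.1]
grip_width: 0.269
grasp_force: 70.3
```

Call:
step_arm([
  [0.6,0,0,0,0,0,0],
  [0.4,0,0,0,0,0,0],
  [0.2,0,0,0,0,0,0],
  [0,0,0,0,0,0,0],
  [0,0,0,0,0,0,0],
  [0,0,0,0,0,0,0],
  [0,0,0,10,0,0,0],
  [0,0,0,40,0,0,0],
  [0,0,0,80,0,0,0],
  [0,0,0,110,0,0,0],
])

```text
clock: 11.85
position: [0.5338, -0.2192, 0.4204]
ee_rot: [0.013, 1.0, -0.0, 0.001]
ft_force: [0.5, -0.6, -0.8]
grip_width: 0.998
grasp_force: 0.0
```

```bash
python3 burst.py 28 b3; python3 ang.py b3 4.714
python3 - <<'E'
from h import *
print(manip.get_obs()["position"],manip.get_obs()["clock"])
i=np.load("b3.npz")["im"][-1]; cv2.imwrite("pics/s4.png",cv2.resize(i[140:290,200:400],(800,600),interpolation=2))
E
```

```text
11.85 [ 0.53378432 -0.2191885   0.42041338] [ 0.4741581  -0.64802956 -0.77139982]
11.85 13.2 [ 0.53389122 -0.21908181  0.41735151]
angles [-0.016 -0.013 -0.011 -0.007 -0.012 -0.013 -0.02  -0.024 -0.022 -0.013] mean pair y -0.2179
t0 13.25 a0 -0.0006219017395588027 rate0 0.03516357570657792 bias -0.014723507160970754 w 4.714 rms 0.0017307795948971086 amp 0.00748527197493409
[ 0.53389122 -0.21908181  0.41735151] 13.25
```

View pics/s4.png

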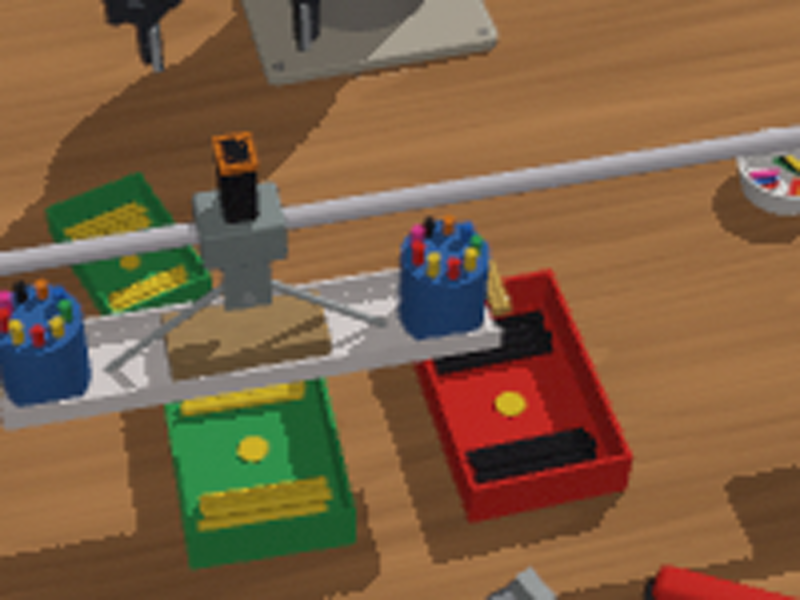

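The grip is free with its orange top at crop (235,150). The caddy is level and still (0.0075 rad) over the green tray, and the gripper is clear, so I'm handing in.

```bash
python3 -c "
from workcell import manip
print(manip.hand_in())"
```

```text
the job is handed in; nothing more can be done
None
```

I handed the job in at about 13 s: the caddy hangs free over the green tray, within about 2 mm of the dot along the rail and swinging under 0.01 rad, with the grip released and the arm clear; the hand-in returned no verdict.

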